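# Reverse the ratchet and tighten the detector's clamp

### The job

The clamp that holds the photodetector on the small breadboard is only finger-tight, and the ratchet standing on its screw is still set to undo. Flip the ratchet's direction lever over to tighten without undoing the screw, swing the handle well back (past square to the board) to feel that it now free-wheels, then work it to and fro until the screw is snug at about 1.2 N m at the handle, never above 1.6 N m. Leave the ratchet on the screw set to tighten, let go, and do not push the detector, its neighbours or the loose things about.

Things in the scene. Friction and masses are not known exactly. Their poses are not given: they have to be found in the camera images.
- board: light grey drilled breadboard, 300 x 450 x 12 mm, fixed to the table; everything below named fixed is bolted to it and moves with it between starts. Origin at the centre of its underside, x along its 300 mm side (roughly away from the robot), z up. The screw's axis stands upright at x = +50 mm, y = 0 in this frame
- clamp: aluminium clamping fork, 105 x 33 mm, 18 mm tall, under the ratchet; its toe lies on the detector's foot. Fixed; the screw presses on it. Origin on the screw's axis at table height
- screw: clamp screw and the 22 mm socket that drives it, one turning part on the upright axis under the ratchet's head. Origin on its axis at table height; turns clockwise from above to tighten. It runs easily (0.25 N m) for its first 0.7 to 1.9 rad, until it draws on the clamp; then the torque rises by 2 to 3 N m per rad. Stays as tight as it is left
- screw_mark (a point): red mark on the 27 mm steel disc on top of the ratchet's head, 11 mm from the screw's axis, 78 mm above the table. The disc turns with the screw, so it stands still while the ratchet free-wheels
- ratchet (a joint): angle of the ratchet's handle about the screw's axis (rad): 0 when the handle points along the board's -x (square to it, towards the robot); grows clockwise seen from above, the tightening way. Stops at -0.8 and +0.8, starts at 0.3 to 0.6, stays where it is left. 15 teeth: up to 0.42 rad of play before it bites. The ratchet cannot be lifted off
- ratchet_grip (a point): middle of the dark grip, on the handle's centre line 140 mm from the screw's axis, 67 mm above the table. x axis along the handle towards the screw, z up. The grip is level, 24 mm wide, 20 mm tall, from 80 to 190 mm from the axis, free underneath. While joint ratchet is within 0.6 of 0 a finger has 25 mm or more of room on both sides
- ratchet_head (a point): centre of the round steel head's top face (50 mm across, 77 mm above the table), on the screw's axis; axes as ratchet_grip. Torques at the handle: free-wheeling drags with 0.1 to 0.2 N m, turning the screw while it runs easily takes about 0.4 N m, and a snug screw 1.2 N m in all, drag included
- lever (a joint): direction lever on top of the ratchet's head (rad): 0 = undo (handle drives counter-clockwise seen from above and free-wheels clockwise), 0.8 = tighten (the reverse). It turns clockwise from above from 0 to 0.8 about its hub, stiffly, and stays where it is left; it counts as set to tighten above 0.6
- lever_tip (a point): centre of the lever's red thumb paddle: 10 mm long (x axis, hub to paddle), 9 mm wide, 12.5 mm tall, its top 91 mm above the table, 2 mm clear of the head. The hub lies on the handle's centre line, 29 mm from the screw's axis towards the grip, the paddle's centre 21 mm from the hub, over the head. Push it crosswise to the handle, 3 to 5 N, the way the grip moves as joint ratchet falls
- detector: photodetector on a post: round foot 50 mm across, post, black box 34 x 52 x 46 mm, top 121 mm above the table, 85 mm from the screw's axis on the side away from the grip (board +x, +y). Fixed; keep off. Origin under the foot's centre at table height
- stage: black and silver fibre stage, 62 x 62 mm, 75 mm tall above the table, left of the handle (its knobs stick out to the left and back), fixed; keep off. Origin under its centre at table height
- mirror: black mirror mount, foot 75 x 26 mm, mount 50 x 12 mm, 84 mm tall above the table, right of the handle, fixed; keep off. Origin under its centre at table height
- driver: a loose yellow-handled screwdriver, 170 mm long, 26 mm across, lying on the breadboard behind the clamp; bystander. Origin under its middle
- post_holder: a loose black post holder, upright cylinder 31 mm across, 50 mm tall, on the breadboard; bystander. Origin at the centre of its underside
- optics_case: a loose flat optics case, 61 x 61 x 28 mm, white and blue-grey, on the breadboard; bystander. Origin at the centre of its underside
- wash_bottle: a loose white bottle with a red cap, 48 mm across, 120 mm tall, on the table to the left; bystander. Origin at the centre of its underside
- beam_block: a loose black L-shaped beam block, 50 x 70 mm foot, 76 mm tall, on the table to the right; bystander. Origin at the centre of its underside

How it is judged (in metres and radians):
On the way, in this order (a step that is already met when the one before it is completed fails the run):
1. the direction lever is flipped over to tighten (value of joint lever above 0.6 rad), for 0.2 s.
2. with the lever at tighten, the handle has been swung back past square to the board, free-wheeling (value of joint lever above 0.6 rad and value of joint ratchet below 0.1 rad), for 0.05 s.
3. the screw presses on the clamp, snug (value of joint lever above 0.6 rad and contact force between screw and clamp above 60 N), for 0.2 s.
At the end, for the whole second after the job is handed in: The lever stands at tighten (above 0.6 rad), the screw is snug on the clamp (60 to 185 N on the clamp, as about 0.9 to 1.6 N m at the handle give) and the ratchet is at rest (all of step 3 and contact force between screw and clamp below 185 N and velocity of joint ratchet between -0.05 and 0.05 rad/s); the robot touches nothing.
It fails at once if the screw is undone by more than about 0.35 rad while the lever is still set to undo (value of joint lever below 0.4 rad and distance of screw_mark from where it was at the start of the episode above 0.004 m).
It fails at once if the screw is overtightened (more than 185 N on the clamp, over 1.6 N m at the handle) (contact force between screw and clamp above 185 N).
It fails at once if the detector, the fibre stage or the mirror mount is pushed with more than 8 N (contact force between any of the fingers, the arm and detector above 8 N or contact force between any of the fingers, the arm and stage above 8 N or contact force between any of the fingers, the arm and mirror above 8 N).
It fails at once if a loose bystander is moved by more than 20 mm (distance of any of driver, post_holder, optics_case, wash_bottle, beam_block from where it was at the start of the episode above 0.02 m).
It also fails if it takes over 72 s, if anything falls off the work surface, if the arm or the gripper's body presses on something with over 40 N, if the wrist force passes 120 N, or if a joint passes its speed limit or range.

### The arm

A 6-joint arm with a two-finger parallel gripper is mounted at the origin on the work surface. World frame = base frame: x ahead of the robot, y to its left, z up, the work surface at z = 0. Lengths are in mm, angles in rad, forces in N, time in s.
With the tool pointing down it reaches from about 375 to 900 mm from the base axis. Payload 3.1 kg.
Tool frame: the origin (TCP) lies between the finger pads; the fingertips stand 11 mm ahead of it and the grasp point (between the pads) lies 8 mm behind it; z points along the fingers, y is the direction in which the jaws open and shut (so a half turn about z gives the same grasp; the last joint's range is limited). The gripper opens to 87 mm and grips with 3 to 60 N. Pads are 19 mm wide; open, the fingers measure 117 mm over their backs; the gripper's body (75 mm by 190 mm) begins 51 mm behind the grasp point.
Start: joints at [-1.286, 0.527, 1.433, -0, 1.181, -0.178], TCP at [279.052, -559.22, 233.548] pointing down, gripper open.
Joint ranges: [-3.08, 3.08], [-0.75, 2.2], [0.22, 2.44], [-1.43, 4.57], [0, 2.65], [-2.85, 2.85]. Speed limits (rad/s): [2.79, 2.79, 3.14, 3.14, 3.14, 3.14].

### API

Orientations are given as a rotation vector (axis times angle).
In Python, from station import env gives the robot as it stands.
- The arm moves only by the tool move_arm, never from a script. Its argument "commands" is a list of rows, each a list of 5 numbers: the opening, from -1 (shut) to 1 (fully open), then the shift along the tool's x, y, z in units of 0.15 m (1.0 is 0.15 m), then the turn about the tool's z in units of pi rad (1.0 is pi rad). A call has 1 to 20 rows; each row is the pose to reach, as a shift and turn from the pose commanded when the call began, along the tool's axes at that moment, turning the shorter way round; what a row does not reach only later rows make up. A row lasts 1/10 s, in which the tool goes at most 50 mm and 8.59 degrees, less where a joint would pass 70% of its speed; a pose out of reach is approached as far as the arm can. A call with a number of a shift or a turn outside -1 to 1 is refused whole. A call with a gripper value outside its range is refused whole. The fingers move at their own pace and stop on an object; "newtons" is the grip in N (left out, the last holds). Time passes only in rows, so rows that repeat a pose let the fingers close. It gives the time, the measured TCP pose, the force and the opening at its end, in the units of the state.
- env.sense(): the state, without advancing time (a new reading comes with each control period).
- env.snapshot(name): name is "scene" or "top" or "wrist"; returns the picture (400x640x3 uint8, red, green, blue); there is no depth.
- env.calibration(name): a dict with "camera_matrix" (3x3 intrinsics, pixels), "dist_coeffs" ([k1, k2, p1, p2, k3] as OpenCV has them; the pictures are not rectified), "rvec" (rotation vector, rad) and "tvec" (3), from world to camera coordinates, as OpenCV has them; the wrist camera has in their place "mount" (4x4, takes a point from camera to tool coordinates, whose origin is the TCP and whose axes are the flange's). Camera axes: x right, y down, z forward; pixel columns grow to the right and rows downward; lengths in mm; the calibration is good to about 2 mm. A picture is of the moment at which its call begins: read the wrist's pose just before it. calibration takes no time and is no camera call.
- env.hand_in(): hands the job in, once; it reports no verdict.
The state is a dict: "clock": time; "joint_pos": joint angles; "qd": joint speeds; "joint_torque": joint torques, N m; "ee_pos": TCP position; "eef_rot": TCP orientation; "ft_force": force on the tool from outside, world axes, zero at the start; "torque": the same for the moment, N m; "finger_gap": finger opening in mm.
Only numpy, scipy, OpenCV 4.12 (cv2) and the standard library are available. Lean on these libraries where they do the work, as an engineer would, in place of code of your own. Each camera call takes 0.05 s, during which the arm holds its last target.

## Working session

There is one attempt and no reset: what is moved stays moved. The work goes in short steps, Python scripts to look and compute and a tool call to move; the robot and the scene stay as the last step left them, time stands still between calls to the robot, and variables do not carry over. Pictures are saved under pics/ and viewed, and the job is handed in when it is done.

Besides the shell and the picture viewer there is one more tool, called after ">>>" by a JSON object that holds its "op" and its "data", one argument or row to a line. move_arm: Moves the arm, as the interface text tells. Shifts and turns lie within -1 to 1; 1 stands for 0.15 m of shift or pi rad of turn. Its arguments: {"type":"object","properties":{"commands":{"type":"array"},"newtons":{"type":"number"}},"required":["commands"]}

```bash
ls; mkdir -p pics; python3 - <<'E'
from station import env
import cv2
print(env.sense())
for n in("scene","top","wrist"):
    c=env.calibration(n); print(n,c)
    cv2.imwrite(f"pics/{n}0.png",env.snapshot(n)[:,:,::-1])
E
```

```text
pics
{'clock': 0.0, 'joint_pos': array([-1.28648801e+00,  5.28495028e-01,  1.43387509e+00,  1.68826765e-05,
        1.18137846e+00, -1.78533700e-01]), 'qd': array([ 0.00144623, -0.00015212, -0.00145335, -0.0008394 , -0.00065537,
        0.00108627]), 'joint_torque': array([-1.69500527e-04, -4.40044606e+01, -1.76592457e+01,  6.33007963e-02,
        5.82660839e-02, -1.54763766e-04]), 'ee_pos': array([ 278.87287588, -558.56237445,  232.56252165]), 'eef_rot': array([-3.05574835e+00, -7.20054663e-01,  1.54425619e-04]), 'ft_force': array([ 0.66669085, -0.81894   ,  0.18567485]), 'torque': array([ 0.03102594, -0.00235566,  0.01964506]), 'finger_gap': 87.06370041490628}
scene {'camera_matrix': array([[474.21581348,   0.        , 317.85645078],
       [  0.        , 474.21581348, 201.85406884],
       [  0.        ,   0.        ,   1.        ]]), 'dist_coeffs': array([-0.04767071,  0.        ,  0.        ,  0.        ,  0.        ]), 'rvec': array([ 2.11944221,  1.43094083, -0.51177583]), 'tvec': array([-220.13174635, -392.97752882, 1733.22908493])}
top {'camera_matrix': array([[409.42809126,
[... 259 characters left out ...]
194,  0.13457661]), 'tvec': array([  30.65776598,  632.14088252, 1399.62847377])}
wrist {'camera_matrix': array([[294.50239752,   0.        , 325.5138967 ],
       [  0.        , 294.50239752, 203.24486908],
       [  0.        ,   0.        ,   1.        ]]), 'dist_coeffs': array([-0.03182944,  0.        ,  0.        ,  0.        ,  0.        ]), 'mount': array([[ 3.10604296e-04, -9.65299492e-01, -2.61145159e-01,
         7.10292006e+01],
       [ 9.99998829e-01,  6.91129922e-04, -1.36530745e-03,
        -4.91418426e-01],
       [ 1.49841582e-03, -2.61144429e-01,  9.65298577e-01,
        -1.51303349e+02],
       [ 0.00000000e+00,  0.00000000e+00,  0.00000000e+00,
         1.00000000e+00]])}
```

View pics/scene0.png

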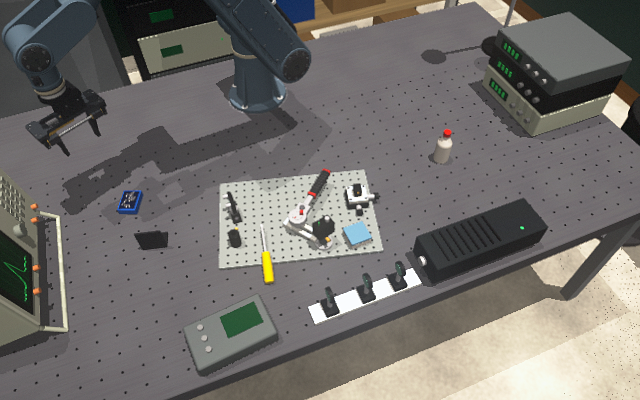

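View pics/top0.png

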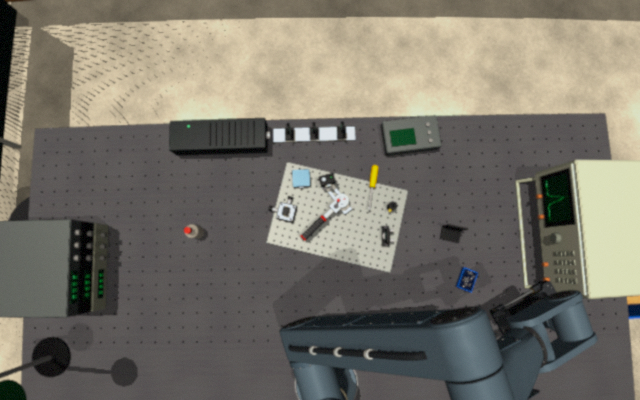

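View pics/wrist0.png

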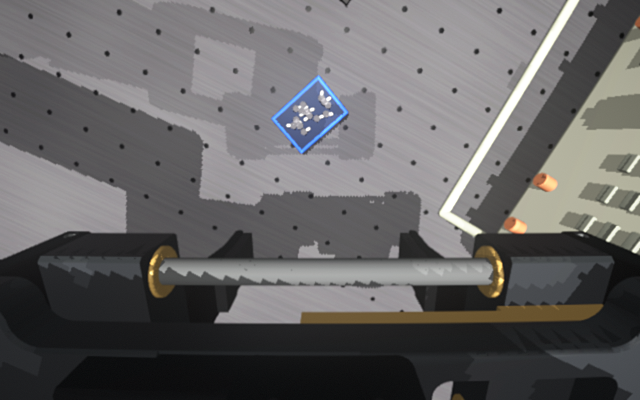

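The top view shows the board with corners at about (285,163), (408,190), (390,271) and (267,242). The handle runs from (304,238) to the head near (341,202).

```bash
cat > h.py <<'E'
import numpy as np, cv2
from station import env
from scipy.spatial.transform import Rotation as R
def cam(n,s=None):
    c=env.calibration(n)
    if n=="wrist":
        s=s or env.sense()
        T=np.eye(4);T[:3,:3]=R.from_rotvec(s['eef_rot']).as_matrix();T[:3,3]=s['ee_pos']
        M=T@c['mount']
    else:
        M=np.eye(4);r=cv2.Rodrigues(c['rvec'])[0];M[:3,:3]=r.T;M[:3,3]=-r.T@c['tvec']
    return c,M
def ray(n,uv,z,s=None,cm=None):
    c,M=cm or cam(n,s)
    p=cv2.undistortPoints(np.array(uv,float).reshape(-1,1,2),c['camera_matrix'],c['dist_coeffs']).reshape(-1,2)
    d=np.c_[p,np.ones(len(p))]@M[:3,:3].T
    return M[:3,3]+d*((z-M[2,3])/d[:,2])[:,None]
def proj(n,P,s=None,cm=None):
    c,M=cm or cam(n,s); W=np.linalg.inv(M)
    return cv2.projectPoints(np.array(P,float).reshape(-1,3),cv2.Rodrigues(W[:3,:3])[0],W[:3,3],c['camera_matrix'],c['dist_coeffs'])[0].reshape(-1,2)
E
python3 - <<'E'
from h import *
im=cv2.imread("pics/top0.png")
C=ray("top",[(285,163),(408,190),(390,271),(267,242)],12)
print(C.round()); 
print(ray("top",[(304,238)],67).round(),ray("top",[(341,202)],78).round())
cv2.imwrite("pics/topz.png",cv2.resize(im[150:285,255:420],None,fx=4.5,fy=4.4,interpolation=cv2.INTER_CUBIC))
b=C.mean(0); ex=(C[0]+C[1]-C[2]-C[3]);ex/=np.linalg.norm(ex); print(b,ex,b+50*ex)
E
```

```text
[[ 780.  128.   12.]
 [ 669. -315.   12.]
 [ 382. -236.   12.]
 [ 495.  196.   12.]]
[[504.  62.  67.]] [[623. -68.  78.]]
[581.53490709 -56.60990515  12.        ] [ 0.968459   -0.24917296  0.        ] [629.95785715 -69.06855307  12.        ]
```

View pics/topz.png

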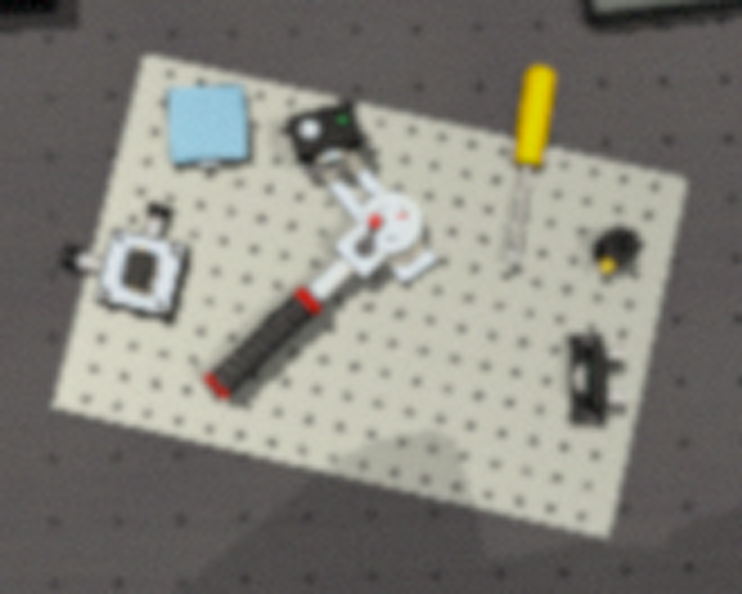

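```bash
cat >> h.py <<'E'
def tool(s=None):
    s=s or env.sense(); return s['ee_pos'],R.from_rotvec(s['eef_rot']).as_matrix()
def rel(P,yawdir=None,p=None,m=None):
    """shift units + turn units for target world TCP P; yawdir = desired world xy of tool x"""
    if p is None: p,m=tool()
    d=m.T@(np.array(P,float)-p)/150
    t=0
    if yawdir is not None:
        v=m.T@np.r_[yawdir,0]; t=np.arctan2(v[1],v[0])/np.pi
    return np.r_[d,t]
E
python3 - <<'E'
from h import *
p,m=tool(); print(m.round(3))
print(rel([600,-60,250],[1,0]).round(3)); print(rel([600,-60,250],[119,-130]),rel([600,-60,250],[-119,130]))
E
```

```text
[[ 0.895  0.446 -0.   ]
 [ 0.446 -0.895  0.002]
 [ 0.    -0.002 -1.   ]]
[ 3.4   -2.02  -0.111  0.147]
[ 3.39987865 -2.01959894 -0.11058918  0.41136075] [ 3.39987865 -2.01959894 -0.11058918 -0.58863925]
```

>>> {"op": "move_arm", "data": {
  "commands": [
    [1, 0.85, -0.5, -0.03, -0.15],
    [1, 0.85, -0.5, -0.03, -0.15],
    [1, 0.85, -0.5, -0.03, -0.15],
    [1, 0.85, -0.5, -0.03, -0.15]
  ]
}}

```text
clock: 0.55
ee_pos: [361.7, -429.1, 237.7]
eef_rot: [-2.795, -1.424, -0.003]
ft_force: [-0.0, -0.9, 0.9]
finger_gap: 87.1
```

```bash
python3 - <<'E'
from h import *
print(env.sense()['clock']); print(rel([580,-40,250],[-119,130]).round(3))
E
```

```text
0.55
[ 2.954 -0.349 -0.069 -0.436]
```

>>> {"op": "move_arm", "data": {
  "commands": [
    [1, 0.98, -0.11, -0.02, -0.2],
    [1, 0.98, -0.11, -0.02, -0.2],
    [1, 0.98, -0.11, -0.02, -0.2],
    [1, 0.98, -0.11, -0.02, -0.2],
    [1, 0.98, -0.11, -0.02, -0.2]
  ]
}}

```text
clock: 1.05
ee_pos: [434.3, -306.5, 241.1]
eef_rot: [2.227, 2.216, -0.001]
ft_force: [-0.3, 0.5, 0.2]
finger_gap: 86.8
```

```bash
python3 - <<'E'
from h import *
print(env.sense()['clock']); print(rel([580,-40,250],[-119,130]).round(3))
E
```

```text
1.05
[ 1.782  0.962 -0.061 -0.238]
```

>>> {"op": "move_arm", "data": {
  "commands": [
    [1, 0.9, 0.5, -0.03, -0.24],
    [1, 0.9, 0.5, -0.03, -0.24],
    [1, 0.9, 0.5, -0.03, -0.24],
    [1, 0.9, 0.5, -0.03, -0.24],
    [1, 0.9, 0.5, -0.03, -0.24],
    [1, 0.9, 0.5, -0.03, -0.24]
  ]
}}

```text
clock: 1.65
ee_pos: [510.1, -173.9, 245.4]
eef_rot: [1.264, 2.876, -0.001]
ft_force: [-0.8, -0.1, -0.6]
finger_gap: 87.1
```

```bash
python3 - <<'E'
from h import *
print(env.sense()['clock']); print(rel([580,-40,250],[-119,130]).round(3))
E
```

```text
1.65
[ 0.343  0.946 -0.031  0.   ]
```

>>> {"op": "move_arm", "data": {
  "commands": [
    [-1, 0.34, 0.94, -0.03, 0],
    [-1, 0.34, 0.94, -0.03, 0],
    [-1, 0.34, 0.94, -0.03, 0],
    [-1, 0.34, 0.94, -0.03, 0],
    [-1, 0.34, 0.94, -0.03, 0]
  ]
}}

```text
clock: 2.15
ee_pos: [579.1, -40.1, 249.7]
eef_rot: [-1.263, -2.876, 0.001]
ft_force: [-0.1, -1.1, -0.1]
finger_gap: 54.9
```

```bash
python3 - <<'E'
from h import *
s=env.sense();print(s['clock'],s['ee_pos'],s['joint_pos'].round(2)); 
im=env.snapshot("wrist")[:,:,::-1].copy(); cv2.imwrite("pics/w1.png",im)
im=env.snapshot("top")[:,:,::-1].copy(); cv2.imwrite("pics/t1.png",im)
E
```

```text
2.15 [579.14098146 -40.1172367  249.74525077] [-0.26  0.45  1.53 -0.    1.16 -1.  ]
```

View pics/w1.png

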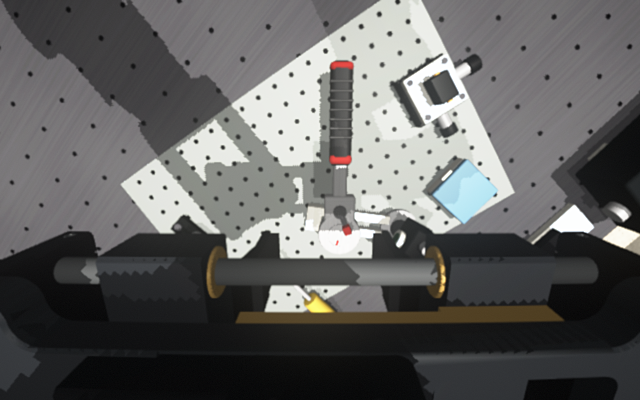

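The wrist view shows the handle upright: red grip ends at (342,65) and (341,160), lever hub at (341,211), red paddle at (347,231) and the disc near (338,241).

```bash
cat > m.py <<'E'
from h import *
import sys
def reds(im,n=8):
    b,g,r=[im[:,:,i].astype(int) for i in range(3)]
    m=((r>110)&(r-g>70)&(r-b>60)).astype(np.uint8)
    k,l,st,c=cv2.connectedComponentsWithStats(m)
    return [(c[i].round(1),st[i][4],st[i][:4]) for i in range(1,k) if st[i][4]>n]
E
python3 - <<'E'
from m import *
cm=cam("wrist")
im=cv2.imread("pics/w1.png")
cv2.imwrite("pics/w1z.png",cv2.resize(im[150:260,270:420],None,fx=5,fy=5,interpolation=cv2.INTER_CUBIC))
for c,a,b in reds(im): print(c,a,b, *[ray("wrist",c,z,cm=cm)[0,:2].round(1) for z in (77,91,78)])
print('hub',ray("wrist",[(341,211)],88,cm=cm).round(1))
im=cv2.imread("pics/t1.png")
for c,a,b in reds(im,3): print(c,a,b, ray("top",c,77).round(1))
E
```

```text
[341.5  64.6] 135 [331  61  22   8] [501.9  66. ] [503.1  63.6] [502.   65.8]
[340.  159.7] 155 [330 155  21   9] [566.9  -5.6] [565.3  -4.9] [566.8  -5.5]
[346.8 230.5] 52 [343 227   8   9] [629.2 -60.3] [624.9 -57.2] [628.9 -60. ]
hub [[605.3 -45.5  88. ]]
[539.5 196. ] 8 [538 195   4   3] [[ 625.8 -761.2   77. ]]
[541.3 216.1] 9 [540 215   4   3] [[ 555.5 -760.8   77. ]]
[323.  217.9] 14 [321 216   5   5] [[570.   -4.6  77. ]]
[187.  229.9] 43 [184 227   7   7] [[540.4 463.3  77. ]]
[545.5 263.8] 10 [544 263   4   3] [[ 391.7 -760.5   77. ]]
[547. 279.] 9 [546 278   3   3] [[ 340.3 -761.3   77. ]]
```

View pics/w1z.png

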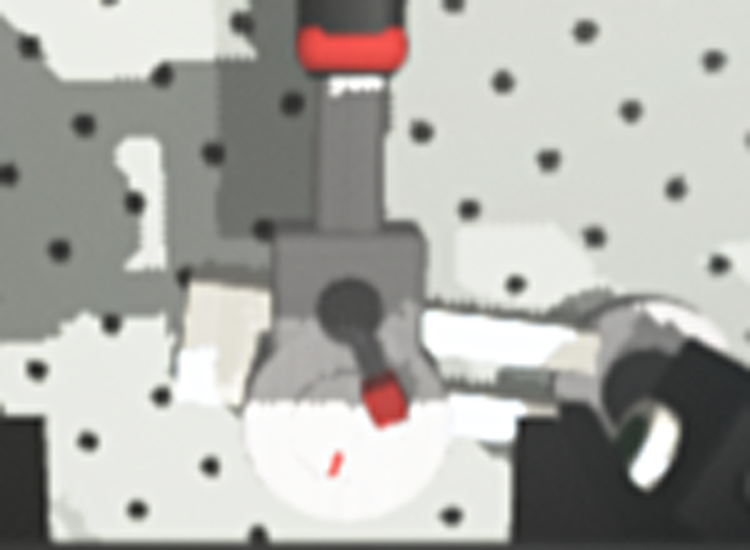

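View pics/t1.png

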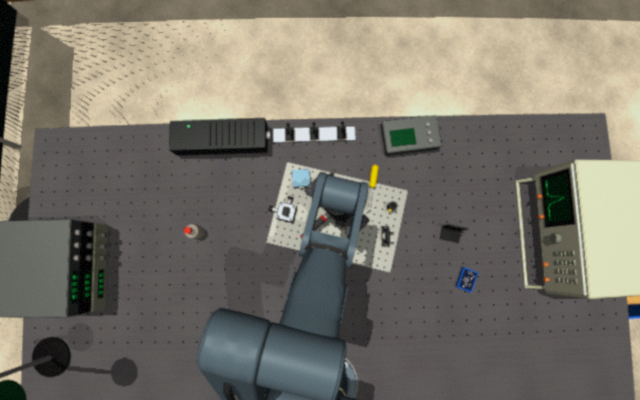

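```bash
python3 - <<'E'
from m import *
cm=cam("wrist")
print('head',ray("wrist",[(339.4,233.6)],77,cm=cm).round(1),'mark',ray("wrist",[(337,242.8)],78,cm=cm).round(1),'hub',ray("wrist",[(270+350/5,150+310/5)],86,cm=cm).round(1),'pad',ray("wrist",[(347,230.5)],88,cm=cm).round(1))
d=np.array([.672,-.74]);n=np.array([.74,.672])
for S in ([623.3,-67.8],[626,-69]):
  S=np.array(S); hub=S-29*d
  for l in(-.4,0.4,):
    pass
  print('hub pred',hub, 'pad rel hub (along d, left n)',[(np.array(q)-hub)@np.c_[d,n] for q in([627,-58.5],[624.9,-57.2])])
E
```

```text
head [[625.4 -68.9  77. ]] mark [[631. -79.  78.]] hub [[605.7 -47.5  86. ]] pad [[626.  -57.7  88. ]]
hub pred [603.812 -46.34 ] pad rel hub (along d, left n) [array([24.580736,  8.9876  ]), array([22.207536,  8.3072  ])]
hub pred [606.512 -47.54 ] pad rel hub (along d, left n) [array([21.878336,  7.796   ]), array([19.505136,  7.1156  ])]
```

```bash
python3 - <<'E'
from h import *
S=np.array([625.2,-68.8]);d=np.array([.672,-.74]);n=np.array([.74,.672])
q=S-4*d+4*n
print(q,rel([*q,250],-d).round(3),rel([*q,120],-d).round(3),rel([*q,93],-d).round(3))
E
```

```text
[625.472 -63.152] [-0.319  0.133 -0.002  0.001] [-0.319  0.134  0.865  0.001] [-3.190e-01  1.350e-01  1.045e+00  1.000e-03]
```

>>> {"op": "move_arm", "data": {
  "commands": [
    [-0.31, -0.32, 0.135, 0, 0],
    [-0.31, -0.32, 0.135, 0, 0],
    [-0.31, -0.32, 0.135, 0.4, 0],
    [-0.31, -0.32, 0.135, 0.8, 0],
    [-0.31, -0.32, 0.135, 0.8, 0],
    [-0.31, -0.32, 0.135, 0.8, 0]
  ]
}}

```text
clock: 2.85
ee_pos: [623.1, -62.7, 126.2]
eef_rot: [-1.263, -2.867, 0.002]
ft_force: [-0.5, -0.7, -0.0]
finger_gap: 30.3
```

```bash
python3 - <<'E'
from m import *
S=np.array([625.2,-68.8]);d=np.array([.672,-.74]);n=np.array([.74,.672])
s=env.sense();print(s['clock'],s['finger_gap'],s['ee_pos'])
q=S-4*d+4*n
print(rel([*q,93],-d).round(3))
cm=cam("wrist");im=env.snapshot("wrist")[:,:,::-1].copy()
for c,a,b in reds(im): print(c,a,b, *[ray("wrist",c,z,cm=cm)[0,:2].round(1) for z in (77,88,91)])
cv2.imwrite("pics/w2.png",im)
E
```

```text
2.85 30.332910422248645 [623.06645037 -62.67398944 126.23666366]
[-0.015  0.011  0.221  0.001]
[324.2 111.8] 453 [306 104  37  15] [568.3  -4.4] [568.8  -4.7] [568.9  -4.8]
[335.7 230.7] 144 [329 224  14  15] [630.  -59.6] [627.1 -56.9] [626.3 -56.1]
[320.4 250. ] 14 [319 247   4   7] [632.  -78.2] [628.9 -74.5] [628.1 -73.5]
```

View pics/w2.png

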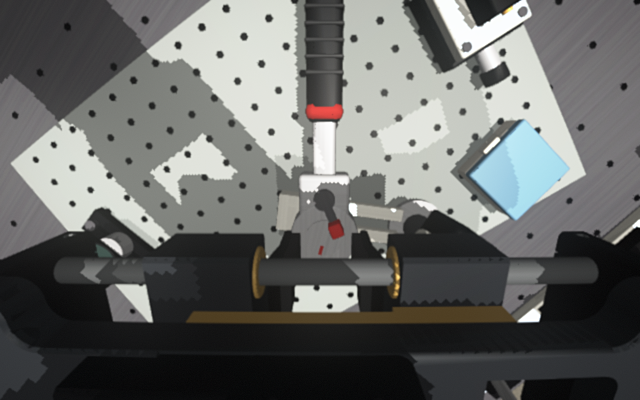

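>>> {"op": "move_arm", "data": {
  "commands": [
    [-0.31, -0.01, 0.01, 0.1, 0],
    [-0.31, -0.01, 0.01, 0.2, 0],
    [-0.31, -0.01, 0.01, 0.22, 0],
    [-0.31, -0.01, 0.01, 0.22, 0]
  ]
}}

```text
clock: 3.3
ee_pos: [628.1, -61.2, 96.5]
eef_rot: [-1.259, -2.877, 0.0]
ft_force: [0.7, -0.4, 0.3]
finger_gap: 29.7
```

```bash
python3 - <<'E'
from m import *
s=env.sense();print(s['clock'],s['finger_gap'],s['ee_pos'],s['ft_force'])
cm=cam("wrist");im=env.snapshot("wrist")[:,:,::-1].copy()
for c,a,b in reds(im): print(c,a,b, *[ray("wrist",c,z,cm=cm)[0,:2].round(1) for z in (77,88,91)])
cv2.imwrite("pics/w3.png",im[100:330])
E
```

```text
3.3 29.734908689776045 [628.07644518 -61.20271004  96.54135006] [ 0.71791856 -0.41047502  0.29680312]
[315.7 104.4] 647 [295  95  43  18] [568.3  -4.4] [569.1  -4.6] [569.3  -4.7]
[329.  244.7] 199 [321 237  17  17] [630.5 -60.4] [627.2 -57.1] [626.3 -56.2]
```

View pics/w3.png

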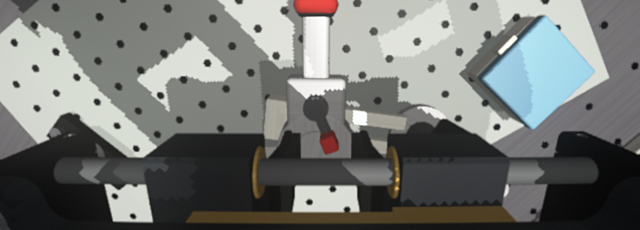

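>>> {"op": "move_arm", "data": {
  "commands": [
    [-0.31, 0, 0, 0.02, 0],
    [-0.31, 0, -0.03, 0.02, 0],
    [-0.31, 0, -0.05, 0.02, 0],
    [-0.31, 0, -0.07, 0.02, 0],
    [-0.31, 0, -0.09, 0.02, 0],
    [-0.31, 0, -0.11, 0.02, 0],
    [-0.31, 0, -0.12, 0.02, 0],
    [-0.31, 0, -0.13, 0.02, 0],
    [-0.31, 0, -0.13, 0.02, 0]
  ]
}}

```text
clock: 4.25
ee_pos: [615.3, -74.9, 94.6]
eef_rot: [1.259, 2.875, 0.001]
ft_force: [5.3, 0.7, 1.0]
finger_gap: 30.2
```

```bash
cat > look.py <<'E'
from m import *
import sys
p,m=tool();s=env.sense();print(s['clock'],s['finger_gap'],s['ee_pos'],(m.T@s['ft_force']).round(2))
cm=cam("wrist");im=env.snapshot("wrist")[:,:,::-1].copy()
for c,a,b in reds(im): print(c,a,b, *[ray("wrist",c,z,cm=cm)[0,:2].round(1) for z in (77,88)])
cv2.imwrite(f"pics/{sys.argv[1]}.png",im[80:350])
E
python3 look.py w4
```

```text
4.25 30.187217731594952 [615.29017222 -74.93010856  94.56456418] [-3.04  4.34 -0.98]
[349.  101.3] 667 [328  92  43  18] [568.   -4.6] [567.9  -5.8]
[343.9 246. ] 209 [337 239  15  15] [624.5 -68. ] [620.8 -65. ]
```

View pics/w4.png

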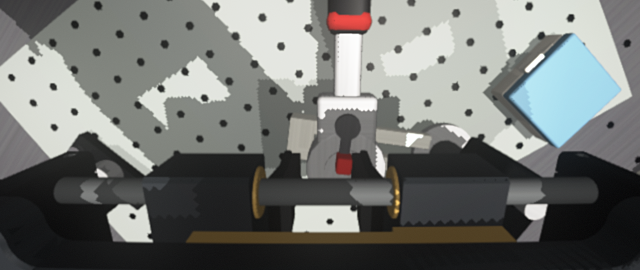

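>>> {"op": "move_arm", "data": {
  "commands": [
    [-0.31, 0, -0.01, 0, 0],
    [-0.31, 0, -0.02, 0, 0],
    [-0.31, 0, -0.03, 0, 0],
    [-0.31, 0, -0.04, 0, 0],
    [-0.31, 0, -0.05, 0, 0],
    [-0.31, 0, -0.05, 0, 0]
  ]
}}

```text
clock: 4.9
ee_pos: [610.8, -78.6, 94.5]
eef_rot: [1.26, 2.873, 0.005]
ft_force: [7.5, 3.9, -0.4]
finger_gap: 30.2
```

```bash
python3 look.py w5
```

```text
4.9 30.219858258470026 [610.84901927 -78.58895585  94.50732917] [-2.22  8.18  0.47]
[358.2 101.7] 644 [337  93  44  18] [567.5  -4.9] [567.1  -6.3]
[343. 244.] 205 [335 236  17  17] [618.8 -71. ] [615.1 -68.1]
```

View pics/w5.png

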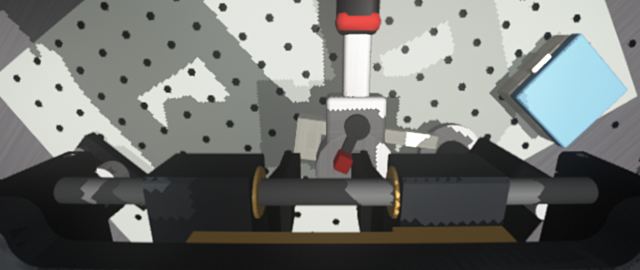

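>>> {"op": "move_arm", "data": {
  "commands": [
    [-0.31, 0, 0.03, 0, 0],
    [-0.2, 0, 0.06, -0.15, 0],
    [-0.2, 0.3, 0.1, -0.25, 0],
    [-0.2, 0.6, 0.1, -0.25, 0],
    [-0.2, 0.88, 0.1, -0.25, 0],
    [-0.2, 0.88, 0.1, -0.25, 0],
    [-0.2, 0.88, 0.1, -0.25, 0],
    [-0.2, 0.88, 0.1, -0.25, 0]
  ]
}}

```text
clock: 5.75
ee_pos: [530.1, 27.0, 131.4]
eef_rot: [-1.259, -2.877, 0.001]
ft_force: [-0.0, 0.6, 0.2]
finger_gap: 34.6
```

```bash
python3 look.py w6; python3 - <<'E'
from h import *
S=np.array([625.5,-68.7]);d=np.array([.672,-.74])
print(rel([*(S-138*d),62],-d).round(3))
E
```

```text
5.75 34.632922661495705 [530.12404764  27.02297118 131.37242745] [ 0.45  0.37 -0.23]
[334.2 158.4] 326 [318 153  34  12] [501.5  66.9] [500.5  67.6]
[333.4 286. ] 80 [320 285  27   4] [569.1  -6. ] [564.4  -1.4]
[0.023 0.041 0.463 0.002]
```

View pics/w6.png

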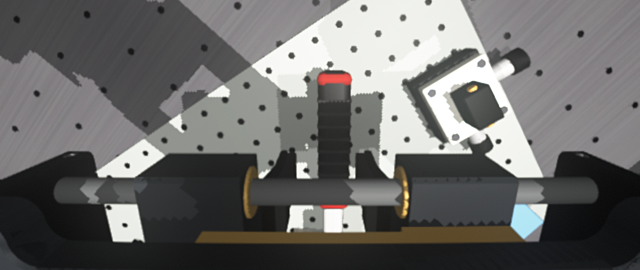

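>>> {"op": "move_arm", "data": {
  "commands": [
    [-0.2, 0.02, 0.04, 0, 0],
    [-0.2, 0.02, 0.04, 0.1, 0],
    [-0.2, 0.02, 0.04, 0.25, 0],
    [-0.2, 0.02, 0.04, 0.4, 0],
    [-0.2, 0.02, 0.04, 0.46, 0],
    [-0.2, 0.02, 0.04, 0.46, 0],
    [-0.2, 0.02, 0.04, 0.46, 0]
  ]
}}

```text
clock: 6.5
ee_pos: [533.1, 33.6, 62.8]
eef_rot: [1.26, 2.877, 0.0]
ft_force: [0.0, 0.5, 1.2]
finger_gap: 34.8
```

```bash
python3 look.py w7; python3 - <<'E'
from h import *
# planned rows for swing: relative current pose, center S, ratchet falling => ccw from above
S=np.array([625.5,-68.7]); p,m=tool(); print(np.linalg.norm(p[:2]-S), env.sense()['joint_pos'].round(2))
v=np.r_[p[:2]-S,0]
for a in np.arange(.1,1.2,.1):
    w=R.from_rotvec([0,0,a]).apply(v)
    print(round(a,2),(m.T@(w-v)/150).round(3),round(-a/np.pi,3))
E
```

```text
6.5 34.771933472228625 [533.07705289  33.62339019  62.81019581] [ 0.32  0.34 -1.17]
[324.3 180.7] 728 [300 172  50  19] [501.7  67. ] [500.4  68.5]
137.72500564844896 [-0.15  0.67  1.79  0.    0.68 -0.89]
0.1 [-0.003 -0.092 -0.   ] -0.032
0.2 [-0.016 -0.183 -0.   ] -0.064
0.3 [-0.038 -0.272 -0.   ] -0.095
0.4 [-0.068 -0.358 -0.   ] -0.127
0.5 [-0.107 -0.441 -0.   ] -0.159
0.6 [-0.154 -0.52  -0.   ] -0.191
0.7 [-0.209 -0.594 -0.   ] -0.223
0.8 [-0.271 -0.662 -0.   ] -0.255
0.9 [-0.339 -0.723 -0.   ] -0.286
1.0 [-0.413 -0.778 -0.   ] -0.318
1.1 [-0.492 -0.824 -0.   ] -0.35
```

View pics/w7.png

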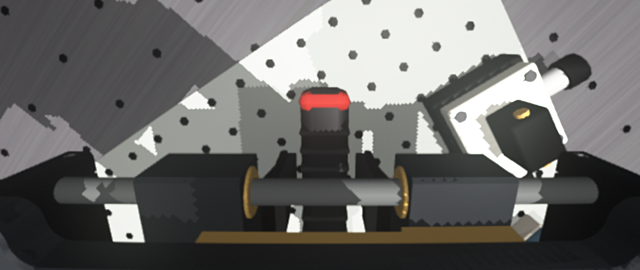

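>>> {"op": "move_arm", "data": {
  "commands": [
    [-0.3, -0.003, -0.09, 0, -0.032],
    [-0.3, -0.016, -0.18, 0, -0.064],
    [-0.3, -0.038, -0.27, 0, -0.095],
    [-0.3, -0.07, -0.36, 0, -0.127],
    [-0.3, -0.11, -0.44, 0, -0.16],
    [-0.3, -0.155, -0.52, 0, -0.19]
  ]
}}

```text
clock: 7.15
ee_pos: [491.7, -36.7, 63.9]
eef_rot: [0.352, 3.119, -0.0]
ft_force: [1.3, 0.3, 0.5]
finger_gap: 30.5
```

```bash
cat > st.py <<'E'
from h import *
S=np.array([625.5,-68.7]); B=-0.252
s=env.sense();p,m=tool(s)
v=p[:2]-S; r=np.linalg.norm(v); u=-v/r
th=-(np.arctan2(u[1],u[0])-B); n=np.array([-u[1],u[0]])  # grip moving +th dir = rotate v clockwise
t=np.array([v[1],-v[0]])/r
F=s['ft_force']
print('clk',s['clock'],'gap',round(s['finger_gap'],1),'r',r.round(1),'z',p[2].round(1),'theta_tcp',th.round(3),'yawerr',round(np.arctan2(*(np.array([[u[0],u[1]],[-u[1],u[0]]])@(-m[:2,0]))[::-1]),3),
 'Ft',(F[:2]@t).round(2),'torque',(-F[:2]@t*r/1000).round(2),'Fr',(F[:2]@u).round(2),'Fz',F[2].round(2))
E
python3 st.py; python3 look.py w8;python3 -c "
from h import *
cv2.imwrite('pics/s8.png',cv2.resize(env.snapshot('scene')[150:290,200:400,::-1],None,fx=4,fy=4))"
```

```text
clk 7.15 gap 30.5 r 137.5 z 63.9 theta_tcp -0.017 yawerr 0.01 Ft 0.6 torque -0.08 Fr 1.15 Fz 0.53
7.15 30.53813466575181 [491.74835484 -36.7095789   63.86125433] [-1.16  0.59 -0.53]
[335.  179.9] 674 [310 171  51  19] [448.2 -21.6] [446.1 -21.5]
```

View pics/s8.png

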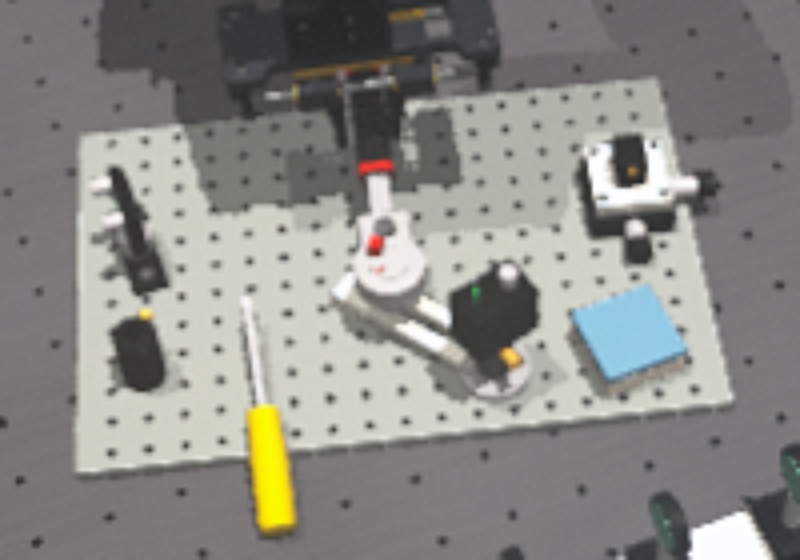

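The handle is free-wheeling under a light force and the lever sits on the tighten side. I'll swing further back.

```bash
cat > arc.py <<'E'
from h import *
import sys
# rows for arc by da (positive = theta grows, clockwise from above) in steps
S=np.array([625.5,-68.7]); p,m=tool(); v=np.r_[p[:2]-S,0]
dr=138/np.linalg.norm(v)
for a in [float(x) for x in sys.argv[1:]]:
    w=R.from_rotvec([0,0,-a]).apply(v)*dr
    yaw=np.arctan2(w[1],w[0]); t=m.T@np.r_[np.cos(yaw),np.sin(yaw),0]
    print(a,(m.T@(w-v)/150).round(3)[:2],round(np.arctan2(t[1],t[0])/np.pi,3))
E
python3 arc.py -.1 -.2 -.3 -.4 -.5 -.55
```

```text
-0.1 [-0.001 -0.092] -0.032
-0.2 [-0.015 -0.183] -0.064
-0.3 [-0.037 -0.272] -0.096
-0.4 [-0.069 -0.358] -0.128
-0.5 [-0.109 -0.441] -0.16
-0.55 [-0.132 -0.481] -0.176
```

>>> {"op": "move_arm", "data": {
  "commands": [
    [-0.3, 0, -0.09, 0, -0.032],
    [-0.3, -0.015, -0.18, 0, -0.064],
    [-0.3, -0.037, -0.27, 0, -0.096],
    [-0.3, -0.07, -0.36, 0, -0.128],
    [-0.3, -0.11, -0.44, 0, -0.16],
    [-0.3, -0.125, -0.47, 0, -0.17],
    [-0.3, -0.125, -0.47, 0, -0.17]
  ]
}}

```text
clock: 7.95
ee_pos: [494.3, -109.6, 63.2]
eef_rot: [-0.474, 3.104, -0.002]
ft_force: [0.3, 0.1, 0.2]
finger_gap: 30.7
```

```bash
python3 st.py;python3 arc.py .1 .2 .3 .4 .5 .6 .7 .8 .9 1 1.1 1.15
cat > mk.py <<'E'
import sys
from m import *
im=env.snapshot('scene')[:,:,::-1].copy(); cv2.imwrite('pics/s%s.png'%sys.argv[1],cv2.resize(im[190:240,260:340],None,fx=10,fy=10,interpolation=cv2.INTER_CUBIC))
E
python3 mk.py 9
```

```text
clk 7.95 gap 30.7 r 137.4 z 63.2 theta_tcp -0.554 yawerr 0.001 Ft -0.01 torque 0.0 Fr 0.36 Fz 0.19
0.1 [-0.001  0.092] 0.032
0.2 [-0.014  0.183] 0.064
0.3 [-0.037  0.272] 0.096
0.4 [-0.069  0.358] 0.128
0.5 [-0.109  0.441] 0.159
0.6 [-0.157  0.519] 0.191
0.7 [-0.213  0.592] 0.223
0.8 [-0.276  0.66 ] 0.255
0.9 [-0.345  0.72 ] 0.287
1.0 [-0.42   0.774] 0.319
1.1 [-0.499  0.819] 0.35
1.15 [-0.541  0.839] 0.366
```

View pics/s9.png

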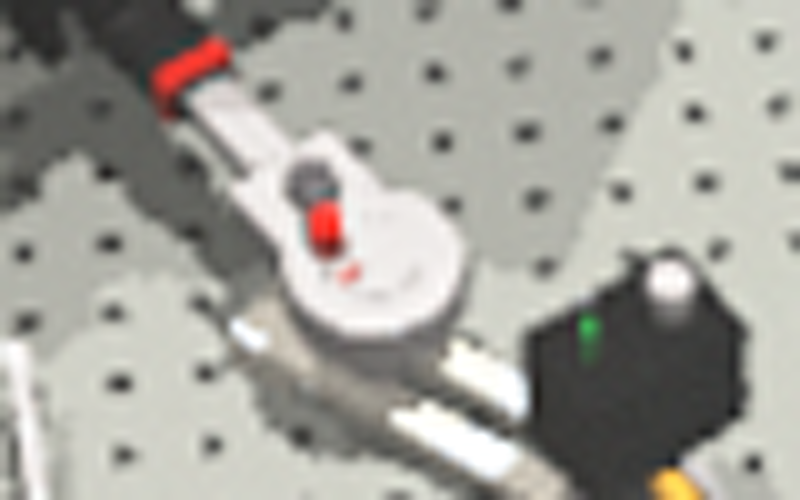

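>>> {"op": "move_arm", "data": {
  "commands": [
    [-0.3, 0, 0.09, 0, 0.032],
    [-0.3, -0.014, 0.18, 0, 0.064],
    [-0.3, -0.037, 0.27, 0, 0.096],
    [-0.3, -0.07, 0.36, 0, 0.128],
    [-0.3, -0.11, 0.44, 0, 0.16],
    [-0.3, -0.157, 0.52, 0, 0.19],
    [-0.3, -0.213, 0.592, 0, 0.223],
    [-0.3, -0.276, 0.66, 0, 0.255],
    [-0.3, -0.276, 0.66, 0, 0.255]
  ]
}}

```text
clock: 8.9
ee_pos: [503.8, -0.7, 63.0]
eef_rot: [0.768, 3.045, 0.0]
ft_force: [-0.8, -0.0, 0.4]
finger_gap: 30.4
```

```bash
python3 st.py;python3 arc.py .1 .2 .3 .35
python3 mk.py 10
```

```text
clk 8.9 gap 30.4 r 139.4 z 63.0 theta_tcp 0.257 yawerr 0.015 Ft -0.43 torque 0.06 Fr -0.67 Fz 0.43
0.1 [-0.016  0.092] 0.037
0.2 [-0.031  0.182] 0.068
0.3 [-0.055  0.271] 0.1
0.35 [-0.07   0.314] 0.116
```

View pics/s10.png

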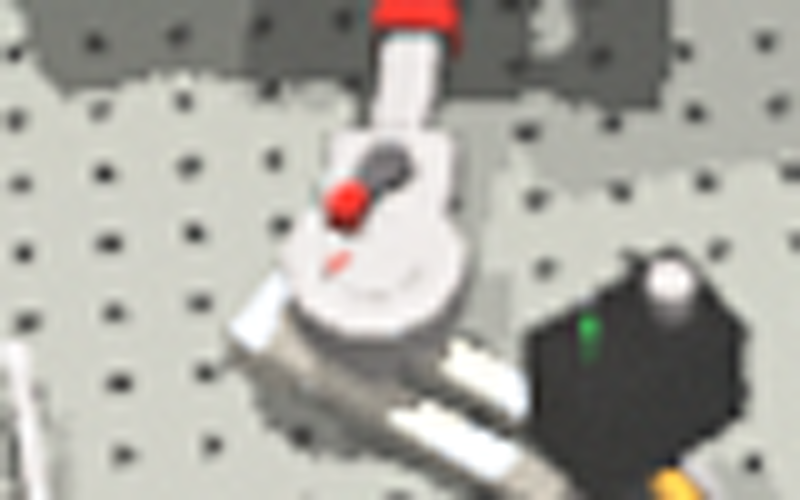

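>>> {"op": "move_arm", "data": {
  "commands": [
    [-0.3, -0.014, 0.09, 0, 0.035],
    [-0.3, -0.03, 0.18, 0, 0.067],
    [-0.3, -0.055, 0.27, 0, 0.1],
    [-0.3, -0.065, 0.3, 0, 0.11],
    [-0.3, -0.065, 0.3, 0, 0.11]
  ]
}}

```text
clock: 9.45
ee_pos: [531.9, 33.0, 62.4]
eef_rot: [-1.279, -2.867, 0.001]
ft_force: [-0.8, -0.1, 0.2]
finger_gap: 30.8
```

```bash
python3 st.py;python3 arc.py  -.1 -.2 -.3 -.4 -.5 -.6 -.7 -.8 -.9 -1 -1.1 -1.15
python3 mk.py 11
```

```text
clk 9.45 gap 30.8 r 138.2 z 62.4 theta_tcp 0.575 yawerr -0.012 Ft -0.7 torque 0.1 Fr -0.48 Fz 0.18
-0.1 [-0.007 -0.092] -0.036
-0.2 [-0.022 -0.183] -0.068
-0.3 [-0.046 -0.271] -0.099
-0.4 [-0.078 -0.357] -0.131
-0.5 [-0.119 -0.44 ] -0.163
-0.6 [-0.168 -0.517] -0.195
-0.7 [-0.225 -0.59 ] -0.227
-0.8 [-0.288 -0.657] -0.259
-0.9 [-0.358 -0.716] -0.29
-1.0 [-0.434 -0.769] -0.322
-1.1 [-0.514 -0.814] -0.354
-1.15 [-0.556 -0.833] -0.37
```

View pics/s11.png

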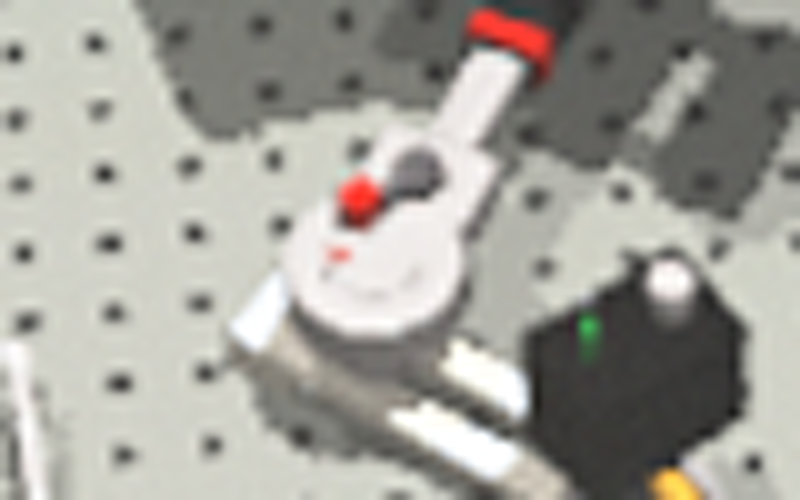

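>>> {"op": "move_arm", "data": {
  "commands": [
    [-0.3, -0.007, -0.09, 0, -0.036],
    [-0.3, -0.022, -0.183, 0, -0.068],
    [-0.3, -0.046, -0.271, 0, -0.1],
    [-0.3, -0.078, -0.357, 0, -0.131],
    [-0.3, -0.119, -0.44, 0, -0.163],
    [-0.3, -0.168, -0.517, 0, -0.195],
    [-0.3, -0.225, -0.59, 0, -0.227],
    [-0.3, -0.288, -0.657, 0, -0.259],
    [-0.3, -0.358, -0.716, 0, -0.29],
    [-0.3, -0.434, -0.769, 0, -0.322],
    [-0.3, -0.514, -0.814, 0, -0.354],
    [-0.3, -0.535, -0.825, 0, -0.362],
    [-0.3, -0.535, -0.825, 0, -0.362]
  ]
}}

```text
clock: 10.8
ee_pos: [494.3, -110.8, 62.7]
eef_rot: [-0.462, 3.107, -0.001]
ft_force: [0.8, 0.1, -0.4]
finger_gap: 30.2
```

```bash
python3 st.py;python3 arc.py  .1 .2 .3 .4 .5 .6 .7 .8 .9 1 1.1 1.15
python3 mk.py 12
```

```text
clk 10.8 gap 30.2 r 137.8 z 62.7 theta_tcp -0.562 yawerr -0.015 Ft -0.16 torque 0.02 Fr 0.77 Fz -0.43
0.1 [-0.002  0.092] 0.027
0.2 [-0.014  0.183] 0.059
0.3 [-0.035  0.272] 0.091
0.4 [-0.066  0.359] 0.123
0.5 [-0.104  0.443] 0.154
0.6 [-0.151  0.522] 0.186
0.7 [-0.206  0.596] 0.218
0.8 [-0.268  0.664] 0.25
0.9 [-0.336  0.726] 0.282
1.0 [-0.41  0.78] 0.314
1.1 [-0.489  0.827] 0.345
1.15 [-0.53   0.848] 0.361
```

View pics/s12.png

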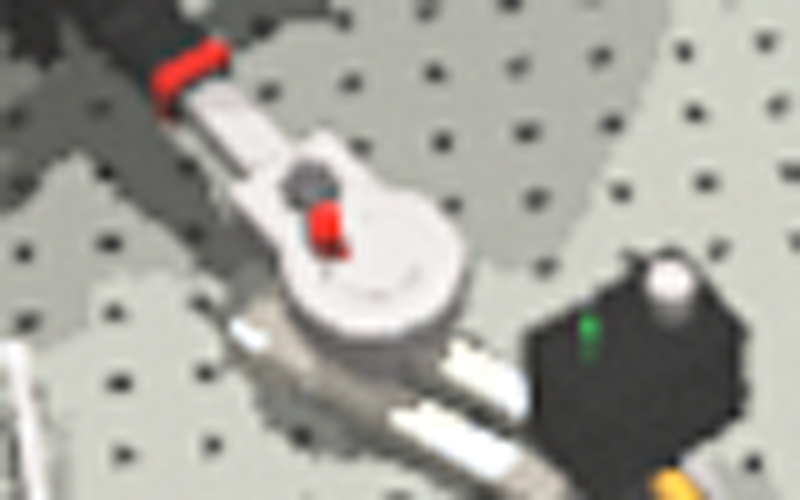

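>>> {"op": "move_arm", "data": {
  "commands": [
    [-0.3, -0.002, 0.09, 0, 0.03],
    [-0.3, -0.014, 0.183, 0, 0.06],
    [-0.3, -0.036, 0.272, 0, 0.092],
    [-0.3, -0.067, 0.359, 0, 0.124],
    [-0.3, -0.106, 0.443, 0, 0.156],
    [-0.3, -0.153, 0.522, 0, 0.188],
    [-0.3, -0.153, 0.522, 0, 0.188]
  ]
}}

```text
clock: 11.55
ee_pos: [493.7, -27.3, 62.7]
eef_rot: [0.456, 3.107, -0.001]
ft_force: [-0.3, -2.7, -0.4]
finger_gap: 30.7
```

```bash
python3 st.py;python3 arc.py  .1 .2 .3 .4 .5 .55
```

```text
clk 11.55 gap 30.7 r 138.2 z 62.7 theta_tcp 0.053 yawerr 0.013 Ft -2.67 torque 0.37 Fr 0.51 Fz -0.38
0.1 [-0.007  0.092] 0.036
0.2 [-0.022  0.183] 0.068
0.3 [-0.046  0.271] 0.1
0.4 [-0.078  0.357] 0.132
0.5 [-0.119  0.44 ] 0.163
0.55 [-0.143  0.479] 0.179
```

>>> {"op": "move_arm", "data": {
  "commands": [
    [-0.3, -0.004, 0.05, 0, 0.02],
    [-0.3, -0.007, 0.092, 0, 0.034],
    [-0.3, -0.014, 0.137, 0, 0.05],
    [-0.3, -0.014, 0.137, 0, 0.05]
  ]
}}

```text
clock: 11.95
ee_pos: [501.0, -9.6, 62.7]
eef_rot: [-0.698, -3.063, 0.002]
ft_force: [-2.0, -4.4, 2.5]
finger_gap: 30.2
```

```bash
python3 st.py;python3 arc.py  .1 .2 .3 .4 
```

```text
clk 11.95 gap 30.2 r 137.8 z 62.7 theta_tcp 0.192 yawerr -0.004 Ft -4.8 torque 0.66 Fr 0.06 Fz 2.46
0.1 [-0.003  0.092] 0.03
0.2 [-0.016  0.183] 0.062
0.3 [-0.039  0.272] 0.094
0.4 [-0.07   0.359] 0.126
```

>>> {"op": "move_arm", "data": {
  "commands": [
    [-0.3, -0.002, 0.045, 0, 0.015],
    [-0.3, -0.003, 0.09, 0, 0.03],
    [-0.3, -0.003, 0.09, 0, 0.03],
    [-0.3, -0.003, 0.09, 0, 0.03]
  ]
}}

```text
clock: 12.35
ee_pos: [507.1, 1.9, 62.7]
eef_rot: [-0.84, -3.027, 0.002]
ft_force: [-1.3, -5.7, 1.6]
finger_gap: 30.5
```

```bash
python3 st.py;python3 arc.py  .05 .1 .15 .2
```

```text
clk 12.35 gap 30.5 r 137.9 z 62.7 theta_tcp 0.285 yawerr -0.004 Ft -5.54 torque 0.76 Fr 1.84 Fz 1.62
0.05 [0.    0.046] 0.015
0.1 [-0.003  0.092] 0.03
0.15 [-0.009  0.138] 0.046
0.2 [-0.017  0.183] 0.062
```

>>> {"op": "move_arm", "data": {
  "commands": [
    [-0.3, 0, 0.046, 0, 0.015],
    [-0.3, -0.003, 0.09, 0, 0.03],
    [-0.3, -0.003, 0.09, 0, 0.03],
    [-0.3, -0.003, 0.09, 0, 0.03]
  ]
}}

```text
clock: 12.75
ee_pos: [514.3, 12.8, 62.7]
eef_rot: [-0.981, -2.984, 0.003]
ft_force: [-1.3, -6.9, 2.8]
finger_gap: 30.9
```

```bash
python3 st.py;python3 arc.py  .05 .1 .15 .2
```

```text
clk 12.75 gap 30.9 r 137.9 z 62.7 theta_tcp 0.381 yawerr -0.003 Ft -6.36 torque 0.88 Fr 3.03 Fz 2.82
0.05 [-0.     0.046] 0.015
0.1 [-0.004  0.092] 0.031
0.15 [-0.009  0.138] 0.047
0.2 [-0.017  0.183] 0.063
```

>>> {"op": "move_arm", "data": {
  "commands": [
    [-0.3, 0, 0.046, 0, 0.015],
    [-0.3, -0.001, 0.07, 0, 0.023],
    [-0.3, -0.001, 0.07, 0, 0.023]
  ]
}}

```text
clock: 13.05
ee_pos: [520.5, 20.9, 62.7]
eef_rot: [-1.088, -2.946, 0.004]
ft_force: [-1.5, -8.0, 3.4]
finger_gap: 30.3
```

```bash
python3 st.py;python3 arc.py  .05 .1 .15 .2; python3 -c "
from h import *
s=env.sense();print(s['torque'],s['ft_force'])"; python3 look.py w13; python3 mk.py 13
```

```text
clk 13.05 gap 30.3 r 138.0 z 62.7 theta_tcp 0.455 yawerr -0.001 Ft -7.06 torque 0.97 Fr 4.05 Fz 3.37
0.05 [-0.001  0.046] 0.016
0.1 [-0.005  0.092] 0.032
0.15 [-0.01   0.137] 0.047
0.2 [-0.018  0.183] 0.063
[-1.31242197  0.2531637   0.0797404 ] [-1.50486651 -8.00403044  3.37404752]
13.05 30.272545267419694 [520.53668279  20.91866505  62.68585563] [-4.06 -7.07 -3.35]
[316.9 181.2] 716 [292 172  51  19] [483.5  47.6] [482.1  49.2]
```

View pics/w13.png

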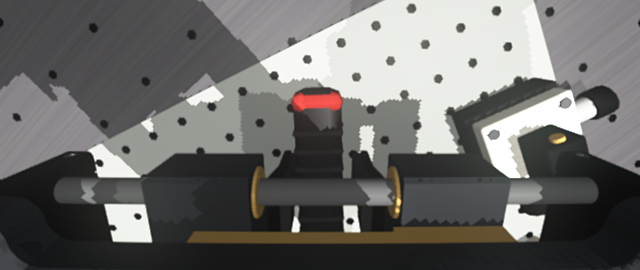

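View pics/s13.png

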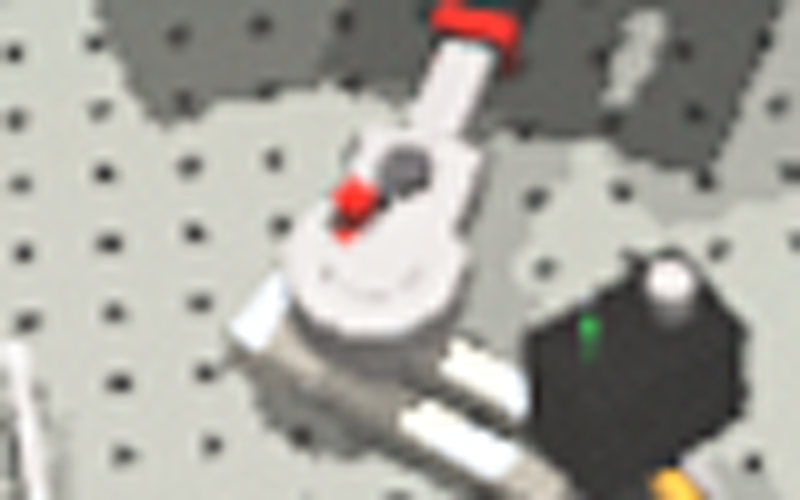

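>>> {"op": "move_arm", "data": {
  "commands": [
    [-0.3, 0, 0.02, 0, 0.006]
  ]
}}

```text
clock: 13.25
ee_pos: [522.0, 22.6, 62.7]
eef_rot: [-1.116, -2.935, 0.005]
ft_force: [-2.9, -9.4, 2.9]
finger_gap: 30.2
```

```bash
sed -i '$a print("Mz",s["torque"][2].round(3),"qd",np.abs(s["qd"]).max().round(3),"tot",(-F[:2]@t*r/1000+s["torque"][2]).round(3))' st.py; python3 st.py
```

```text
clk 13.25 gap 30.2 r 138.0 z 62.7 theta_tcp 0.471 yawerr -0.004 Ft -8.95 torque 1.23 Fr 4.06 Fz 2.85
Mz 0.213 qd 0.25 tot 1.447
```

```bash
python3 mk.py 14; python3 st.py; python3 arc.py -.01 -.025
```

```text
clk 13.3 gap 30.5 r 138.0 z 62.7 theta_tcp 0.474 yawerr -0.002 Ft -8.38 torque 1.16 Fr 3.77 Fz 2.66
Mz 0.181 qd 0.041 tot 1.337
-0.01 [-0.    -0.009] -0.004
-0.025 [-0.    -0.023] -0.008
```

>>> {"op": "move_arm", "data": {
  "commands": [
    [-0.3, 0, -0.02, 0, -0.006],
    [-0.25, 0, -0.03, 0, -0.006],
    [-0.22, 0, -0.03, 0, -0.006],
    [-0.22, 0, -0.03, -0.15, -0.006],
    [-0.22, 0, -0.03, -0.4, -0.006],
    [-0.22, 0.1, -0.03, -0.8, -0.006],
    [-0.22, 0.3, -0.03, -0.9, -0.006],
    [-0.22, 0.5, -0.03, -0.9, -0.006],
    [-0.22, 0.5, -0.03, -0.9, -0.006],
    [-0.22, 0.5, -0.03, -0.9, -0.006]
  ]
}}

```text
clock: 14.3
ee_pos: [463.8, 71.9, 197.7]
eef_rot: [1.091, 2.946, 0.001]
ft_force: [-0.1, 0.2, -0.9]
finger_gap: 33.6
```

```bash
python3 st.py; python3 look.py w15; python3 -c "
from h import *
im=env.snapshot('scene')[:,:,::-1];cv2.imwrite('pics/s15.png',im)
cv2.imwrite('pics/s15z.png',cv2.resize(im[150:290,200:400],None,fx=4,fy=4,interpolation=cv2.INTER_CUBIC))"
```

```text
clk 14.3 gap 33.6 r 214.3 z 197.7 theta_tcp 0.464 yawerr 0.006 Ft 0.06 torque -0.01 Fr -0.24 Fz -0.9
Mz 0.01 qd 0.036 tot -0.004
14.3 33.57858513428631 [463.8219375   71.90290347 197.67096172] [0.24 0.07 0.9 ]
[262.3 242.2] 60 [258 238  10   9] [454.5  -2.5] [452.7   2.4]
```

View pics/s15z.png

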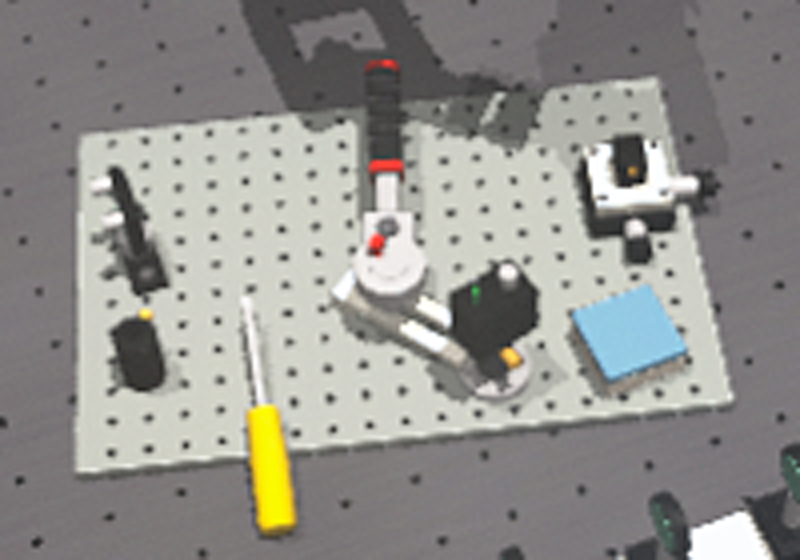

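View pics/s15.png

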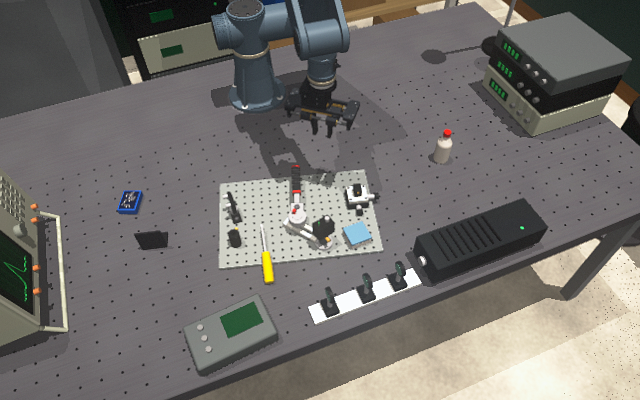

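The handle is now near square (θ about 0) instead of 0.47. I need to check whether it is still moving, and where the screw mark is.

```bash
python3 mk.py 16; python3 mk.py 17; python3 -c "
import cv2
a=cv2.imread('pics/s16.png');b=cv2.imread('pics/s17.png');print(abs(a.astype(int)-b).max())
c=cv2.imread('pics/s14.png');cv2.imwrite('pics/cmp.png',cv2.resize(cv2.hconcat([c[:,200:600],b[:,200:600]]),None,fx=1,fy=1))"
```

```text
8
```

View pics/cmp.png

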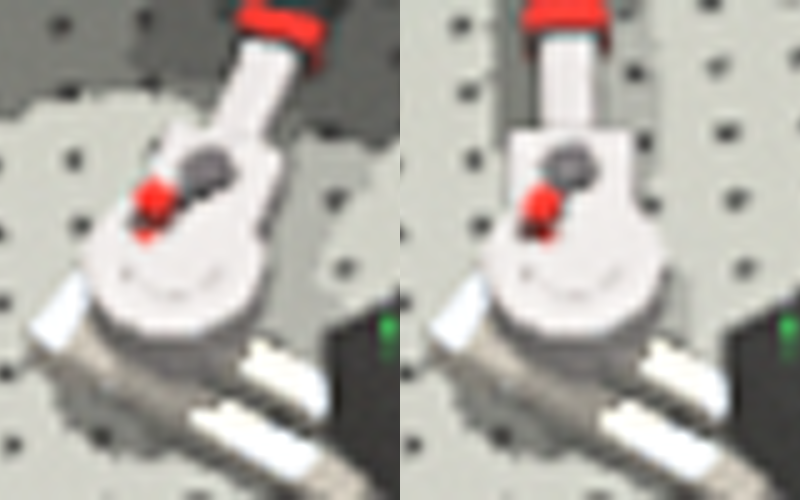

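```bash
python3 - <<'E'
from m import *
im=cv2.imread('pics/s15.png')
S=np.array([625.5,-68.7])
for c,a,b in reds(im):
    if 200<c[0]<400:
        P=ray("scene",c,74)[0]; u=S-P[:2]; print(c,a,P.round(1),np.linalg.norm(u).round(1),'theta',-(np.arctan2(u[1],u[0])+.252))
for th in (.05,.03):
    a=-.252-th; u=np.array([np.cos(a),np.sin(a)])
    print(th,rel([*(S-138*u),130],-u).round(3),rel([*(S-138*u),62],-u).round(3))
E
```

```text
[295.5 165.5] 11 [447.5 -10.8  74. ] 187.2 theta 0.0626659526326172
[296.2 191. ] 26 [540.6 -42.4  74. ] 88.9 theta 0.04841089339839583
[293.7 210.3] 14 [602.8 -72.4  74. ] 23.0 theta -0.4123977106473315
0.05 [-0.574 -0.373  0.447 -0.131] [-0.575 -0.373  0.901 -0.131]
0.03 [-0.582 -0.39   0.447 -0.137] [-0.582 -0.39   0.901 -0.137]
```

The mark is unmoved and the handle rests about one tooth back (θ about 0.05). I'll re-engage gently to feel the tightness again.

>>> {"op": "move_arm", "data": {
  "commands": [
    [-0.2, -0.2, -0.13, 0.1, -0.045],
    [-0.2, -0.4, -0.27, 0.2, -0.09],
    [-0.2, -0.574, -0.373, 0.3, -0.131],
    [-0.2, -0.574, -0.373, 0.4, -0.131],
    [-0.2, -0.574, -0.373, 0.4, -0.131],
    [-0.2, -0.574, -0.373, 0.4, -0.131]
  ]
}}

```text
clock: 15.1
ee_pos: [492.8, -27.2, 137.0]
eef_rot: [-0.471, -3.104, -0.001]
ft_force: [-0.8, 0.3, -0.0]
finger_gap: 35.2
```

```bash
python3 st.py; python3 look.py w18; python3 - <<'E'
from h import *
S=np.array([625.5,-68.7])
a=-.252-.05; u=np.array([np.cos(a),np.sin(a)])
print(rel([*(S-138*u),62],-u).round(3))
E
```

```text
clk 15.1 gap 35.2 r 139.1 z 137.0 theta_tcp 0.051 yawerr 0.002 Ft 0.03 torque -0.0 Fr -0.86 Fz -0.03
Mz 0.01 qd 0.026 tot 0.006
15.1 35.20670713858879 [492.79377629 -27.15785174 137.02063353] [0.86 0.03 0.03]
[329.4 163.3] 298 [314 158  32  12] [451.3 -10.8] [449.9 -10.6]
[327.1 286.6] 112 [313 285  28   5] [545.5 -41.6] [539.2 -39.8]
[-0.006 -0.003  0.504  0.   ]
```

View pics/w18.png

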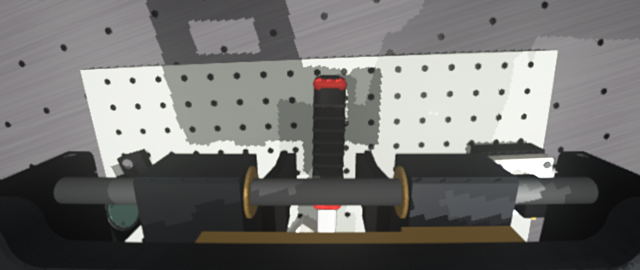

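>>> {"op": "move_arm", "data": {
  "commands": [
    [-0.2, 0, 0, 0.2, 0],
    [-0.2, 0, 0, 0.4, 0],
    [-0.3, 0, 0, 0.5, 0],
    [-0.3, 0, 0, 0.5, 0],
    [-0.3, 0, 0.01, 0.5, 0],
    [-0.3, 0, 0.02, 0.5, 0.004],
    [-0.3, 0, 0.02, 0.5, 0.004]
  ]
}}

```text
clock: 15.85
ee_pos: [494.9, -24.0, 63.8]
eef_rot: [0.489, 3.101, -0.0]
ft_force: [0.2, -0.2, 0.2]
finger_gap: 30.7
```

```bash
python3 st.py; python3 arc.py .02 .04 .06
```

```text
clk 15.85 gap 30.7 r 138.1 z 63.8 theta_tcp 0.078 yawerr 0.017 Ft -0.07 torque 0.01 Fr 0.27 Fz 0.2
Mz -0.003 qd 0.014 tot 0.006
0.02 [-0.001  0.018] 0.012
0.04 [-0.002  0.037] 0.018
0.06 [-0.003  0.055] 0.025
```

Just about at contact. I'll push on in small steps and watch the force.

>>> {"op": "move_arm", "data": {
  "commands": [
    [-0.3, 0, 0.02, 0, 0.01],
    [-0.3, 0, 0.02, 0, 0.01]
  ]
}}

```text
clock: 16.05
ee_pos: [495.5, -21.2, 63.4]
eef_rot: [0.538, 3.093, -0.0]
ft_force: [-0.7, 0.1, -0.3]
finger_gap: 30.4
```

```bash
python3 st.py
```

```text
clk 16.05 gap 30.4 r 138.4 z 63.4 theta_tcp 0.098 yawerr 0.006 Ft -0.13 torque 0.02 Fr -0.65 Fz -0.31
Mz 0.051 qd 0.026 tot 0.069
```

>>> {"op": "move_arm", "data": {
  "commands": [
    [-0.3, 0, 0.02, 0, 0.008],
    [-0.3, -0.001, 0.046, 0, 0.016],
    [-0.3, -0.001, 0.046, 0, 0.016]
  ]
}}

```text
clock: 16.35
ee_pos: [497.7, -14.7, 63.1]
eef_rot: [0.615, 3.08, -0.0]
ft_force: [-0.2, 0.2, -0.1]
finger_gap: 30.9
```

```bash
python3 st.py; python3 arc.py .05 .1 .15 .2 .25 .3
```

```text
clk 16.35 gap 30.9 r 138.7 z 63.1 theta_tcp 0.148 yawerr 0.006 Ft 0.06 torque -0.01 Fr -0.26 Fz -0.07
Mz -0.046 qd 0.023 tot -0.055
0.05 [-0.006  0.046] 0.018
0.1 [-0.01   0.092] 0.034
0.15 [-0.016  0.137] 0.05
0.2 [-0.024  0.183] 0.065
0.25 [-0.034  0.227] 0.081
0.3 [-0.047  0.272] 0.097
```

>>> {"op": "move_arm", "data": {
  "commands": [
    [-0.3, -0.006, 0.046, 0, 0.018],
    [-0.3, -0.01, 0.092, 0, 0.034],
    [-0.3, -0.016, 0.137, 0, 0.05],
    [-0.3, -0.024, 0.183, 0, 0.065],
    [-0.3, -0.024, 0.183, 0, 0.065]
  ]
}}

```text
clock: 16.85
ee_pos: [510.8, 9.1, 62.7]
eef_rot: [-0.923, -3.002, 0.001]
ft_force: [-1.4, -1.6, 2.3]
finger_gap: 30.2
```

```bash
python3 st.py; python3 arc.py .03 .05 .07 .1 .12; python3 mk.py 19
```

```text
clk 16.85 gap 30.2 r 138.6 z 62.7 theta_tcp 0.344 yawerr -0.001 Ft -2.11 torque 0.29 Fr -0.26 Fz 2.27
Mz 0.08 qd 0.041 tot 0.373
0.03 [-0.004  0.028] 0.009
0.05 [-0.005  0.046] 0.016
0.07 [-0.006  0.064] 0.022
0.1 [-0.008  0.092] 0.032
0.12 [-0.01  0.11] 0.038
```

View pics/s19.png

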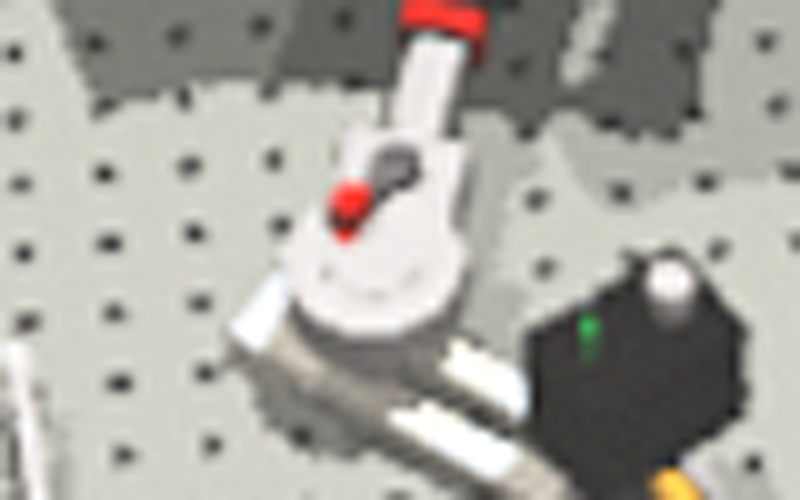

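>>> {"op": "move_arm", "data": {
  "commands": [
    [-0.3, -0.002, 0.015, 0, 0.005],
    [-0.3, -0.003, 0.028, 0, 0.009],
    [-0.3, -0.003, 0.028, 0, 0.009]
  ]
}}

```text
clock: 17.2
ee_pos: [513.1, 12.1, 62.6]
eef_rot: [-0.968, -2.987, 0.001]
ft_force: [-2.6, -3.2, 3.2]
finger_gap: 30.6
```

```bash
python3 st.py
```

```text
clk 17.2 gap 30.6 r 138.5 z 62.6 theta_tcp 0.371 yawerr -0.004 Ft -4.11 torque 0.57 Fr -0.25 Fz 3.16
Mz 0.035 qd 0.012 tot 0.604
```

>>> {"op": "move_arm", "data": {
  "commands": [
    [-0.3, 0, 0.015, 0, 0.005],
    [-0.3, 0, 0.028, 0, 0.009],
    [-0.3, 0, 0.028, 0, 0.009]
  ]
}}

```text
clock: 17.5
ee_pos: [515.5, 15.5, 62.6]
eef_rot: [-1.01, -2.973, 0.001]
ft_force: [-2.9, -4.0, 3.7]
finger_gap: 30.5
```

```bash
python3 st.py
```

```text
clk 17.5 gap 30.5 r 138.5 z 62.6 theta_tcp 0.401 yawerr -0.002 Ft -4.91 torque 0.68 Fr 0.12 Fz 3.74
Mz 0.069 qd 0.01 tot 0.75
```

>>> {"op": "move_arm", "data": {
  "commands": [
    [-0.3, 0, 0.015, 0, 0.005],
    [-0.3, 0, 0.03, 0, 0.01],
    [-0.3, 0, 0.03, 0, 0.01]
  ]
}}

```text
clock: 17.8
ee_pos: [518.1, 18.8, 62.6]
eef_rot: [-1.056, -2.957, 0.002]
ft_force: [-3.5, -4.7, 4.9]
finger_gap: 30.7
```

```bash
python3 st.py
```

```text
clk 17.8 gap 30.7 r 138.5 z 62.6 theta_tcp 0.432 yawerr -0.003 Ft -5.8 torque 0.8 Fr 0.25 Fz 4.87
Mz 0.073 qd 0.011 tot 0.877
```

>>> {"op": "move_arm", "data": {
  "commands": [
    [-0.3, 0, 0.015, 0, 0.005],
    [-0.3, -0.001, 0.03, 0, 0.01],
    [-0.3, -0.001, 0.03, 0, 0.01]
  ]
}}

```text
clock: 18.1
ee_pos: [520.7, 22.0, 62.6]
eef_rot: [-1.102, -2.939, 0.003]
ft_force: [-5.1, -5.9, 4.3]
finger_gap: 30.6
```

```bash
python3 st.py; python3 mk.py 20; python3 -c "
import cv2
cv2.imwrite('pics/cmp2.png',cv2.hconcat([cv2.imread('pics/s14.png')[150:350,250:500],cv2.imread('pics/s20.png')[150:350,250:500],cv2.imread('pics/s19.png')[150:350,250:500]]))"
```

```text
clk 18.1 gap 30.6 r 138.6 z 62.6 theta_tcp 0.461 yawerr -0.004 Ft -7.86 torque 1.09 Fr 0.0 Fz 4.3
Mz 0.036 qd 0.011 tot 1.125
```

View pics/cmp2.png

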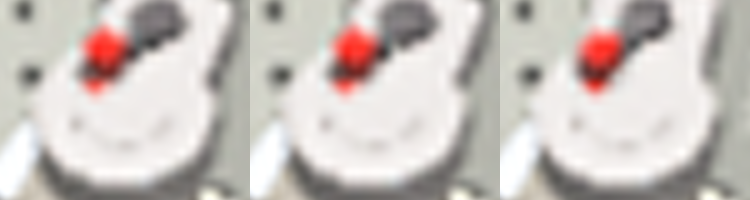

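Pushing back to the same handle angle gives the same torque (about 1.1 N m), and the mark hasn't moved, so the screw held. I'll release slowly and lift off.

>>> {"op": "move_arm", "data": {
  "commands": [
    [-0.3, 0, -0.02, 0, -0.007],
    [-0.3, -0.002, -0.04, 0, -0.015],
    [-0.3, -0.004, -0.07, 0, -0.023],
    [-0.3, -0.006, -0.1, 0, -0.033],
    [-0.3, -0.01, -0.12, 0, -0.04],
    [-0.25, -0.01, -0.14, 0, -0.045],
    [-0.2, -0.01, -0.14, 0, -0.045],
    [-0.2, -0.01, -0.14, 0, -0.045]
  ]
}}

```text
clock: 18.95
ee_pos: [509.7, 6.1, 62.4]
eef_rot: [0.895, 3.011, 0.001]
ft_force: [-0.6, -0.3, -0.4]
finger_gap: 34.2
```

```bash
python3 st.py; python3 look.py w21
```

```text
clk 18.95 gap 34.2 r 137.8 z 62.4 theta_tcp 0.321 yawerr -0.004 Ft -0.57 torque 0.08 Fr -0.4 Fz -0.37
Mz 0.023 qd 0.005 tot 0.101
18.95 34.22433965222701 [509.70523661   6.06163681  62.42689271] [ 0.4  -0.57  0.37]
[312.6 181.2] 701 [287 172  51  20] [468.4  26.1] [466.9  27.6]
```

View pics/w21.png

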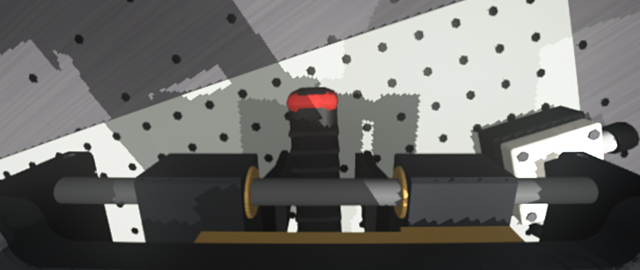

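>>> {"op": "move_arm", "data": {
  "commands": [
    [-0.1, 0, -0.025, 0, 0],
    [-0.1, 0, -0.025, 0, 0],
    [-0.1, 0, -0.025, 0, 0],
    [-0.1, 0, -0.025, -0.1, 0],
    [-0.1, 0, -0.025, -0.3, 0],
    [-0.1, 0, -0.025, -0.6, 0],
    [-0.1, 0, -0.025, -0.9, 0],
    [-0.1, 0.5, -0.025, -0.9, 0],
    [-0.1, 0.7, -0.025, -0.9, 0],
    [-0.1, 0.7, -0.025, -0.9, 0],
    [-0.1, 0.7, -0.025, -0.9, 0]
  ]
}}

```text
clock: 20.1
ee_pos: [418.2, 60.9, 197.9]
eef_rot: [0.891, 3.012, 0.0]
ft_force: [0.6, -0.2, 0.7]
finger_gap: 39.1
```

```bash
python3 st.py; python3 mk.py 22;python3 mk.py 23; python3 - <<'E'
from m import *
a=cv2.imread('pics/s22.png');b=cv2.imread('pics/s23.png');print(abs(a.astype(int)-b).max())
im=env.snapshot('scene')[:,:,::-1].copy();cv2.imwrite('pics/s24.png',im)
a=cv2.imread('pics/scene0.png')
cv2.imwrite('pics/ba.png',cv2.resize(cv2.vconcat([a[110:290,100:480],im[110:290,100:480]]),None,fx=1.6,fy=1.6))
S=np.array([625.5,-68.7])
for c,ar,bb in reds(im):
    if 200<c[0]<400:
        P=ray("scene",c,74)[0]; u=S-P[:2]; print(c,'theta',-(np.arctan2(u[1],u[0])+.252))
E
```

```text
clk 20.1 gap 39.1 r 244.5 z 197.9 theta_tcp 0.307 yawerr -0.017 Ft 0.18 torque -0.04 Fr 0.58 Fz 0.65
Mz -0.015 qd 0.078 tot -0.058
9
[306.6 165.7] theta 0.24041995627217744
[301.8 191.1] theta 0.22939382534514358
[294.2 210.4] theta -0.3664079484313814
```

View pics/s23.png

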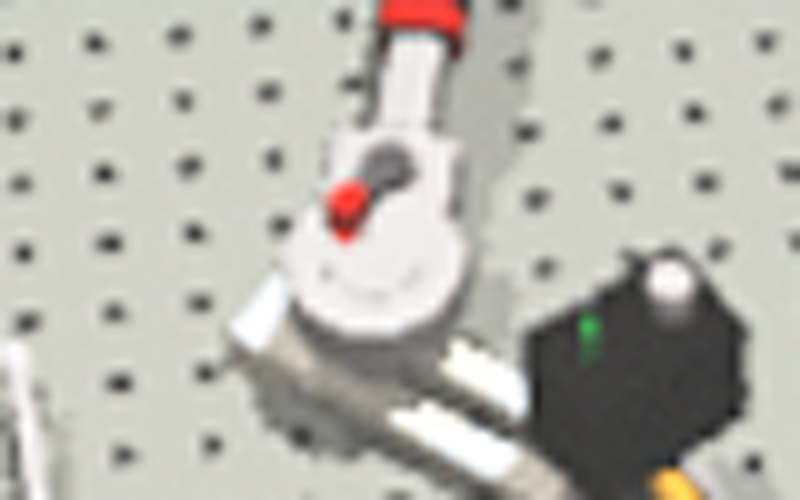

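View pics/ba.png

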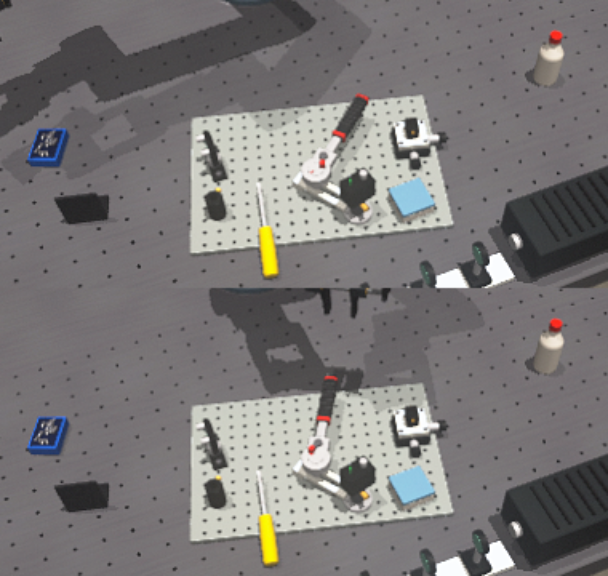

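The handle is at rest, the lever is at tighten, the screw mark is in place and the bystanders haven't moved. I'm handing in.

```bash
python3 -c "
from station import env
print(env.hand_in())"
```

```text
the job is handed in; nothing more can be done
None
```

The clamp screw is snug at about 1.2 N m at the handle, and the job is handed in at about 20 s on the robot's clock. No verdict was reported, so this rests on my own checks.

**What I did:**
- I flipped the direction lever with an open finger. The paddle moved about 16 mm, which is full travel, and the handle did not turn.
- I swung the handle back to about -0.55 rad. It free-wheeled at about 0.1 N m and the screw mark stood still.
- Two tightening strokes followed. The highest torque measured while the screw was turning was 1.23 N m. It could be up to about 1.32 if the contact sat at the edge of the finger pad.
- I then let go and lifted clear.

**Last checks:**
- **Lever and screw:** the lever stands on the tighten side, and the screw mark has not shifted since the last tightening push.
- **Surroundings:** the handle is still at about 0.23 rad, the robot touches nothing, and the loose things are where they started.

**Checks that disagreed or surprised me:**
- **Handle sprang back:** after the first release the handle jumped back by about one tooth (0.4 rad). I re-engaged it, and at about the same angle it read 1.09 to 1.13 N m with the mark unmoved, so I concluded that the screw had held.
- **Torque readings:** readings with the arm at rest came out lower (0.97 to 1.16 N m) than those while turning. Adding the wrist's moment reading gave 1.34 to 1.45 N m, which needs a contact offset wider than the pad. I put that down to motion effects, though the settled reading of 1.34 also includes it.

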